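# Build the sieve stack on the shaker

### The arm

A 6-joint arm with a two-finger parallel gripper is mounted at the origin on the work surface; the furniture and walls round the work are solid. World frame = base frame: x ahead of the robot, y to its left, z up, the work surface at z = 0. Lengths are in mm, angles in degrees, forces in N, time in s.
With the tool pointing down it reaches from about 275 to 725 mm from the base axis. Payload 15.9 kg.
Tool frame: the origin (TCP) lies midway between the tips of the shut fingers; the grasp point (between the pads) lies 19 mm behind it; y points along the fingers, z is the direction in which the jaws open and shut, and the axes are right-handed (so a half turn about y gives the same grasp; the last joint's range is limited). The gripper opens to 85 mm and grips with 20 to 120 N. Pads are 22 mm wide; open, the fingers measure 114 mm over their backs; the gripper's body (76 mm by 85 mm) begins 54 mm behind the grasp point. The pads swing forward as they close: fully open they stand 13 mm farther back than shut.
Start: joints at [65.088, 12.198, -1.971, 75.831, 0, 90], TCP at [210.607, 453.465, 231.306] pointing down, gripper open.
Joint ranges: [-170.91, 170.91], [-42.67, 98.43], [-65.05, 77.54], [-120.47, 116.71], [-90, 82.35], [-180, 180]. Speed limits (degrees/s): [108.29, 108.29, 136.94, 147.25, 180, 180].

### API

Orientations are given as [roll, pitch, yaw] about the fixed x, y, z axes, in that order (R = Rz(yaw) Ry(pitch) Rx(roll)).
In Python, from workcell import observe, snapshot, camera_info, close_job gives the robot as it stands. The module is installed in compiled form; this text tells all that it offers.
- The arm moves only by the tool arm_command, never from a script. Its argument "rows" is text: rows parted by semicolons, each of 6 numbers parted by spaces: the shift along the tool's x, y, z in m, then the turn, a rotation vector about the tool's x, y, z in degrees. In form: tx ty tz wx wy wz; .... A call has 1 to 8 rows; each row is the pose to reach, as a shift and turn from the pose measured when the call began, along the tool's axes at that moment; what a row does not reach only later rows make up. A row lasts 1/12 s, in which the tool goes at most 41.7 mm and 7.16 degrees, less where a joint would pass 70% of its speed; a pose out of reach is approached as far as the arm can. A call with a gripper value outside its range is refused whole. "jaw" is the opening, from -1 (shut) to 1 (fully open), so that 0 is half open, set as the call begins (left out, the last holds). The fingers move at their own pace and stop on an object; "grip_force" is the grip in N (left out, the last holds). Time passes only in rows, so rows that repeat a pose let the fingers close. It gives the time, the measured TCP pose, the force and the opening at its end, in the units of the state.
- observe(): the state, without advancing time (a new reading comes with each control period).
- snapshot(name): name is "scene" or "top" or "wrist"; returns the picture (400x640x3 uint8, blue, green, red); there is no depth.
- camera_info(name): a dict with "camera_matrix" (3x3 intrinsics, pixels), "xyz" and "rotation" of the camera in the world. Camera axes: x right, y down, z forward; pixel columns grow to the right and rows downward; lengths in mm; the calibration is good to about 2 mm. A picture is of the moment at which its call begins: read the wrist's pose just before it. camera_info takes no time and is no camera call; for the wrist camera it gives the pose at the moment of the call.
- close_job(): hands the job in, once; it reports no verdict.
The state is a dict: "time_s": time; "q": joint angles; "qvel": joint speeds; "effort": joint torques, N m; "tcp_pos": TCP position; "eef_rot": TCP orientation; "wrist_force": force on the tool from outside, world axes, zero at the start; "moment": the same for the moment, N m; "width": finger opening in mm.
Only numpy, scipy, OpenCV 4.12 (cv2) and the standard library are available. Lean on these libraries where they do the work, as an engineer would, in place of code of your own. Each camera call takes 0.05 s, during which the arm holds its last target.

### The job

Take the lid off the shaker's pan and stand it on the round cork mat. Then stack the three sieves on the pan one at a time, each fully seated in the one below: the finest mesh at the bottom, then the medium one, the coarsest on top; finally put the lid back on as the top of the stack. Leave the bottle, the cup and the vial standing where they are.

Things in the scene. Friction and masses are not known exactly. Their poses are not given: they have to be found in the camera images.
- shaker: Low white square sieve shaker, 120 x 120 mm, 40 mm high, fixed, black dial on its front (own -x). In the middle of its top a steel receiver pan, 60 mm outside, 54 mm inside diameter, rim 75 mm above the worktop. Origin: centre of the underside, at worktop level, z up along the pan axis. A sieve or lid seated on the pan has its origin 67 mm above this one.
- lid: Round steel lid, seated on the pan at the start. Plate 60 mm across, 4 mm thick, over the same spigot as the sieves (8 mm long, 50 mm across, tapering to 40 mm). Upright black cylindrical knob in the middle, 17 mm across, from 12 to 46 mm above the origin. About 120 g. Origin: centre of the underside of the spigot, z up. On the mat it stands on the spigot.
- cork_mat: Flat round cork mat, 90 mm across, 4 mm thick, fixed to the worktop. Origin: centre of the underside, on the worktop.
- sieve_fine: Steel round sieve, open top, finest mesh (2 mm openings), lowest frame; height 42 mm, about 120 g. Frame 60 mm outside, 54 mm inside diameter, smooth outside from 8 mm up to the rim. Below it a spigot (foot) 8 mm long, 50 mm across, tapering to 40 mm, drops into the sieve or pan beneath until the frame rests on its rim. Origin: centre of the underside of the foot, z up. Next part seated on it: its origin 34 mm above this one.
- sieve_medium: Steel round sieve, open top, medium mesh (6 mm openings); height 52 mm, about 140 g. Frame 60 mm outside, 54 mm inside diameter, smooth outside from 8 mm up to the rim. Below it a spigot (foot) 8 mm long, 50 mm across, tapering to 40 mm, drops into the sieve or pan beneath until the frame rests on its rim. Origin: centre of the underside of the foot, z up. Next part seated on it: its origin 44 mm above this one.
- sieve_coarse: Steel round sieve, open top, coarsest mesh (12 mm openings), tallest frame; height 62 mm, about 160 g. Frame 60 mm outside, 54 mm inside diameter, smooth outside from 8 mm up to the rim. Below it a spigot (foot) 8 mm long, 50 mm across, tapering to 40 mm, drops into the sieve or pan beneath until the frame rests on its rim. Origin: centre of the underside of the foot, z up. Next part seated on it: its origin 54 mm above this one.
- milk_bottle: Bystander: glass sample bottle with a white cap, 74 mm across, 136 mm high. Origin: centre of its underside.
- cup: Bystander: lilac tapered sample cup, 49 mm across the rim, 64 mm high. Origin: centre of its underside.
- vial: Bystander: small white-capped vial, 17 mm across, 52 mm high. Origin: centre of its underside.
There are look-alikes about, which are no part of the job. What is shaped like the sieve_fine but orange or red is not meant.

How it is judged:
By the outcome, as a careful person would: the job done as asked, in the order asked, and still so for the second after the job is handed in, with the robot touching nothing.
It also fails if it takes over 109 s, if anything falls off the work surface, if the arm or the gripper's body presses on something with over 40 N, if the wrist force passes 120 N, or if a joint passes its speed limit or range.

## Working session

There is one attempt and no reset: what is moved stays moved. The work goes in short steps, Python scripts to look and compute and a tool call to move; the robot and the scene stay as the last step left them, time stands still between calls to the robot, and variables do not carry over. Pictures are saved under pics/ and viewed, and the job is handed in when it is done.

Besides the shell and the picture viewer there is one more tool, called after "Request:" as name(argument=value, ...) on one line, values as JSON. arm_command: Moves the arm, as the interface text tells. Its arguments: {"type":"object","properties":{"rows":{"type":"string"},"jaw":{"type":"number"},"grip_force":{"type":"number"}},"required":["rows"]}

```bash
mkdir -p pics; ls; python3 - <<'E'
from workcell import *
import cv2
print(observe())
for n in ("scene","top","wrist"):
    c=camera_info(n);print(n,c)
    cv2.imwrite(f"pics/a_{n}.png",snapshot(n))
E
```

```text
pics
{'time_s': 0.0, 'q': array([ 6.50902870e+01,  1.22253664e+01, -2.00730908e+00,  7.58314952e+01,
       -6.35928520e-04,  9.00010994e+01]), 'qvel': array([-0.02771673,  0.01202646,  0.0745204 , -0.01259293,  0.03724425,
       -0.09901475]), 'effort': array([ 1.64722689e-03, -6.86156988e+01,  4.87117231e+01,  1.75427296e-02,
       -3.51965377e-05, -2.47078441e-05]), 'tcp_pos': array([210.45737125, 453.18209284, 230.8177008 ]), 'eef_rot': array([-9.00641707e+01, -6.37159417e-04, -2.49108116e+01]), 'wrist_force': array([-0.56110915, -1.13500862, -0.19474714]), 'moment': array([ 0.05879031, -0.01011671, -0.02445508]), 'width': 85.23735575387992}
scene {'camera_matrix': array([[407.20284936,   0.        , 321.16483071],
       [  0.        , 407.20284936, 201.79130615],
       [  0.        ,   0.        ,   1.        ]]), 'xyz': array([  13.11466686, -471.39064452, 1161.17573708]), 'rotation': array([-149.85630147,    0.40304602,  -52.92064282])}
top {'camera_matrix': array([[509.11991146,   0.        , 318.9398163 ],
       [  0.        , 509.11991146, 201.27681358],
       [  0.        ,   0.        ,   1.        ]]), 'xyz': array([ 404.49526384,  -64.2513447 , 1443.44884642]), 'rotation': array([-175.65015528,   -0.2466908 ,  -90.5240059 ])}
wrist {'camera_matrix': array([[305.37018914,   0.        , 323.39572609],
       [  0.        , 305.37018914, 200.47434731],
       [  0.        ,   0.        ,   1.        ]]), 'xyz': array([137.16192156, 487.02306029, 373.62250098]), 'rotation': array([ 1.61442188e+02, -1.94067126e-02,  6.51400060e+01])}
```

View pics/a_scene.png

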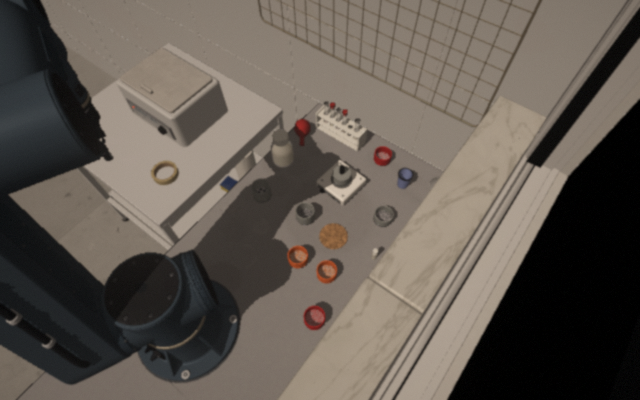

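View pics/a_top.png

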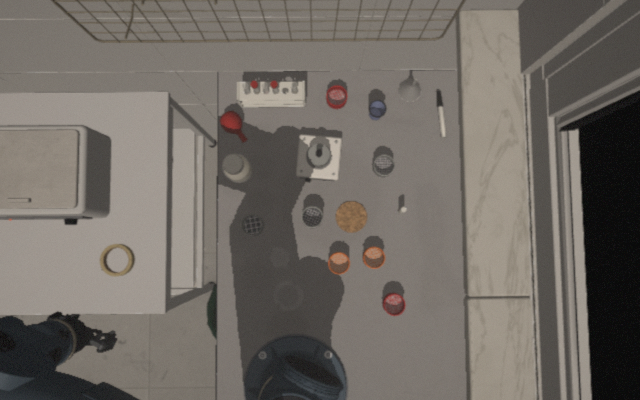

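View pics/a_wrist.png

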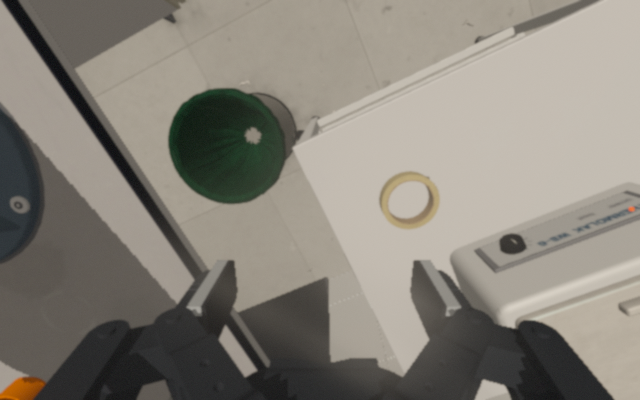

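```bash
python3 - <<'E'
import cv2
im=cv2.imread("pics/a_top.png"); c=im[125:250,215:425]
c=cv2.convertScaleAbs(cv2.resize(c,None,fx=3.8,fy=3.8,interpolation=cv2.INTER_CUBIC),alpha=1.5,beta=10);cv2.imwrite("pics/b_top.png",c)
im=cv2.imread("pics/a_scene.png"); c=im[110:270,230:430]
c=cv2.convertScaleAbs(cv2.resize(c,None,fx=3.7,fy=3.7,interpolation=cv2.INTER_CUBIC),alpha=1.5,beta=10);cv2.imwrite("pics/b_scene.png",c)
E
```

```text
(no output)
```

View pics/b_top.png

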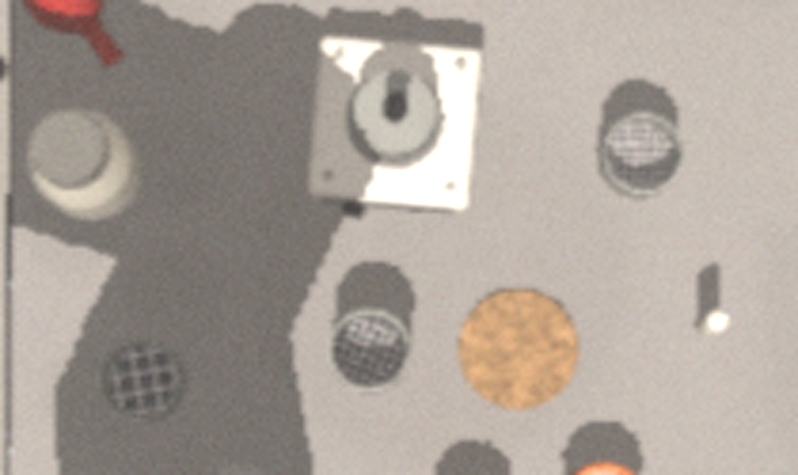

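View pics/b_scene.png

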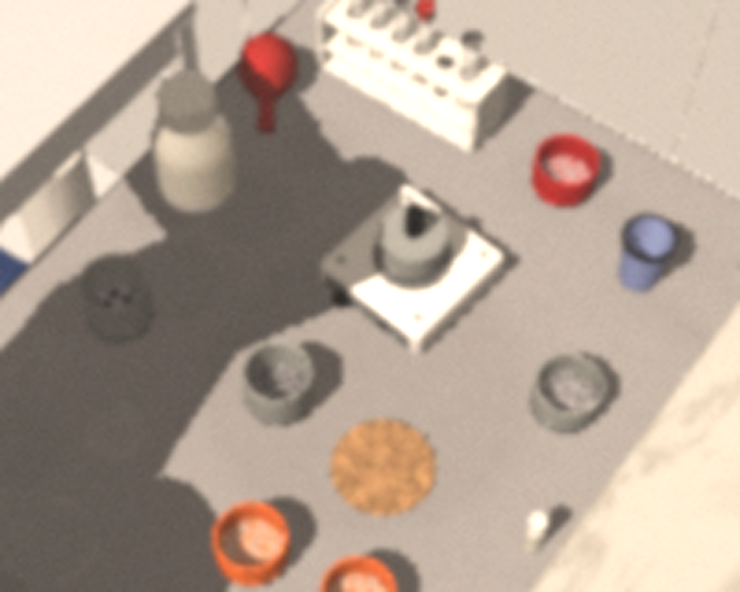

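```bash
cat > h.py <<'E'
import numpy as np, cv2
from scipy.spatial.transform import Rotation as R
from workcell import *
def cam(n):
    c=camera_info(n); return c["camera_matrix"],R.from_euler("xyz",c["rotation"],degrees=True).as_matrix(),np.array(c["xyz"])
def proj(c,P):
    K,Rm,t=c; p=(np.atleast_2d(P)-t)@Rm; p=p@K.T; return p[:,:2]/p[:,2:]
def back(c,uv,z):
    K,Rm,t=c; d=Rm@np.linalg.solve(K,[uv[0],uv[1],1.]); return t+d*(z-t[2])/d[2]
def circ(x,y,z,r,n=60):
    a=np.linspace(0,2*np.pi,n); return np.c_[x+r*np.cos(a),y+r*np.sin(a),np.full(n,z)]
def crop(im,c,ctr,half,f,shapes,fn):
    u0,v0=int(ctr[0]-half),int(ctr[1]-half)
    u0=max(u0,0);v0=max(v0,0)
    k=im[v0:v0+2*half,u0:u0+2*half]
    k=cv2.convertScaleAbs(cv2.resize(k,None,fx=f,fy=f,interpolation=cv2.INTER_CUBIC),alpha=1.6,beta=10)
    for s,col in shapes:
        p=(proj(c,s)-[u0,v0]+.5)*f-.5
        cv2.polylines(k,[np.int32(p*8)],False,col,1,cv2.LINE_AA,3)
    if fn: cv2.imwrite(fn,k)
    return k
E
python3 - <<'E'
from h import *
c=cam("top")
for n,uv,z in [("fine",(383,162),42),("med",(312,214),52),("coarse",(253,225),62),("mat",(351.5,216.5),4),("lid",(319,154),79),("bottle",(234,165),136),("vial",(403.5,209),52),("cup",(376,106),64),("o1",(339,263),40),("o2",(373,258),40)]:
    print(n,back(c,uv,z).round(1))
E
```

```text
fine [ 618.9 -250.2   42. ]
med [475.5 -51.9  52. ]
coarse [446.6 108.1  62. ]
mat [ 469.9 -163.2    4. ]
lid [636.6 -72.4  79. ]
bottle [600.  148.1 136. ]
vial [ 487.  -302.7   52. ]
cup [ 771.5 -230.9   64. ]
o1 [ 341.1 -124.7   40. ]
o2 [ 353.9 -218.1   40. ]
```

```bash
cat > ov.py <<'E'
from h import *
P={"fine":(618.9,-250.2,42),"med":(475.5,-51.9,52),"coarse":(446.6,108.1,62),"lid":(636.6,-72.4,79),"mat":(470,-163,4)}
import sys
def run(P,tag):
  for n in("top","scene"):
    c=cam(n); im=cv2.imread(f"pics/a_{n}.png"); T=[]
    for k,(x,y,z) in P.items():
        s=[]
        if k=="lid": s=[(circ(x,y,79,30),(0,0,255)),(circ(x,y,113,8.5),(0,255,0)),(circ(x,y,40,30),(255,0,0))]
        elif k=="mat": s=[(circ(x,y,4,45),(0,0,255))]
        else: s=[(circ(x,y,z,30),(0,0,255)),(circ(x,y,8,30),(255,0,0))]
        T.append(crop(im,c,proj(c,[x,y,z])[0],22,6,s,None))
    cv2.imwrite(f"pics/{tag}_{n}.png",np.vstack([np.hstack(T[:3]),np.hstack(T[3:]+[T[0]*0])]))
if __name__=="__main__": run(P,"ov1")
E
python3 ov.py
```

```text
(no output)
```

View pics/ov1_top.png

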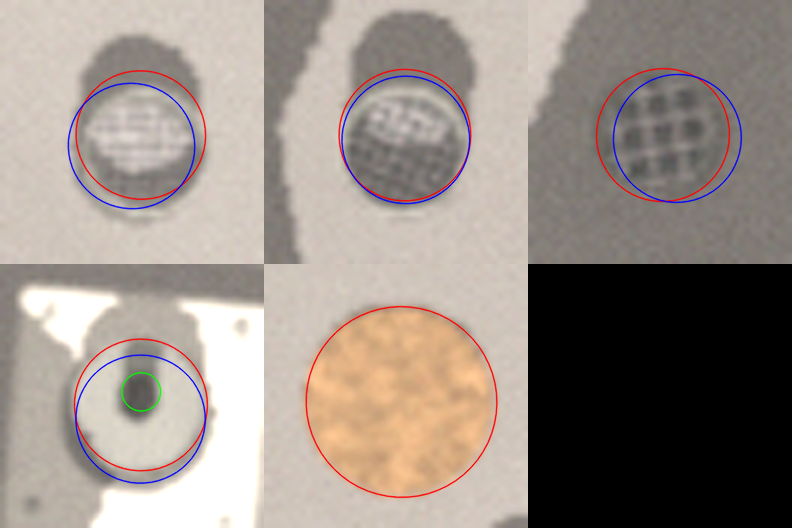

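View pics/ov1_scene.png

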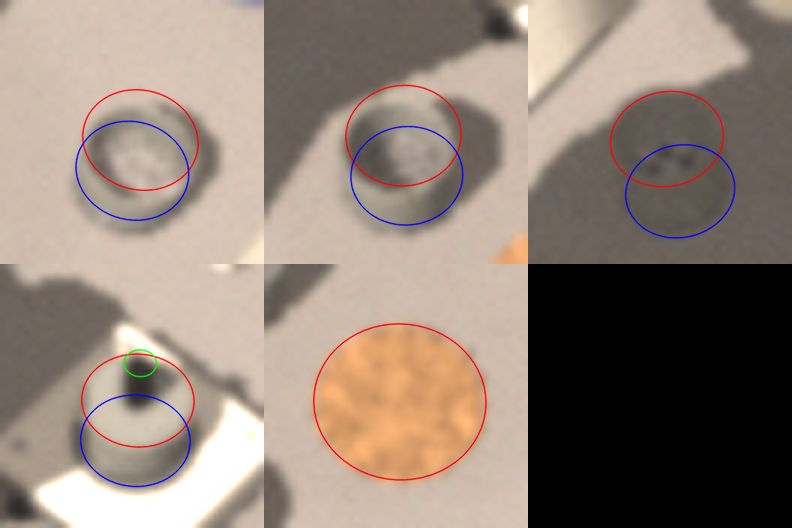

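```bash
cat > go.py <<'E'
import sys; from h import *
s=observe(); Rm=R.from_euler("xyz",s["eef_rot"],degrees=True)
print("t",round(s["time_s"],2),"tcp",np.round(s["tcp_pos"],1),"rot",np.round(s["eef_rot"],2),"w",round(s["width"],1),"F",np.round(s["wrist_force"],1),"q",np.round(s["q"],0))
goal=R.from_euler("xyz",[-90,0,-25],degrees=True)
for a in sys.argv[1:]:
    d=np.array([float(v) for v in a.split(",")])-s["tcp_pos"]
    print(a,"->",np.round(Rm.inv().apply(d)/1000,4),np.round((Rm.inv()*goal).as_rotvec(degrees=True),2),"n",round(np.linalg.norm(d)/41.7,1))
E
python3 go.py 400,200,260 630,-72,230
```

```text
t 0.15 tcp [210.5 453.3 231. ] rot [-90.04   0.   -24.91] w 84.9 F [-0.3 -0.4 -0.1] q [65. 12. -2. 76.  0. 90.]
400,200,260 -> [ 0.2785 -0.0289 -0.1499] [ 0.04  0.09 -0.  ] n 7.6
630,-72,230 -> [ 0.6017  0.0012 -0.2997] [ 0.04  0.09 -0.  ] n 16.1
```

Request:
arm_command(rows="0.2785 -0.029 -0.15 0 0 0;0.2785 -0.029 -0.15 0 0 0;0.2785 -0.029 -0.15 0 0 0;0.2785 -0.029 -0.15 0 0 0;0.2785 -0.029 -0.15 0 0 0;0.2785 -0.029 -0.15 0 0 0;0.4 -0.02 -0.2 0 0 0;0.4 -0.02 -0.2 0 0 0")

```text
time_s: 0.82
tcp_pos: [414.8, 188.9, 253.1]
eef_rot: [-90.0, -0.0, -24.9]
wrist_force: [0.6, 1.3, -0.5]
width: 85.6
```

```bash
python3 go.py 625,-70,230
```

```text
t 0.82 tcp [414.8 188.9 253.1] rot [-9.002e+01 -2.000e-02 -2.491e+01] w 85.6 F [ 0.6  1.3 -0.5] q [25.  7. -5. 78. -0. 49.]
625,-70,230 -> [ 0.2997  0.0232 -0.1463] [0.02 0.09 0.02] n 8.0
```

Request:
arm_command(rows="0.3 0.023 -0.146 0 0 0;0.3 0.023 -0.146 0 0 0;0.3 0.023 -0.146 0 0 0;0.3 0.023 -0.146 0 0 0;0.3 0.023 -0.146 0 0 0;0.3 0.023 -0.146 0 0 0;0.3 0.023 -0.146 0 0 0;0.3 0.023 -0.146 0 0 0")

```text
time_s: 1.48
tcp_pos: [624.2, -69.5, 230.0]
eef_rot: [-90.0, -0.0, -24.9]
wrist_force: [1.2, 0.2, -0.4]
width: 85.6
```

```bash
cat > wr.py <<'E'
import sys; from h import *
# usage: wr.py tag  name,x,y ...
tag=sys.argv[1]; c=cam("wrist"); im=snapshot("wrist"); cv2.imwrite(f"pics/{tag}_raw.png",im)
np.savez(f"pics/{tag}.npz",K=c[0],R=c[1],t=c[2])
E
cat > ovw.py <<'E'
import sys; from h import *
tag=sys.argv[1]; f=np.load(f"pics/{tag}.npz"); c=(f["K"],f["R"],f["t"]); im=cv2.imread(f"pics/{tag}_raw.png")
im=cv2.convertScaleAbs(im,alpha=1.5,beta=10)
for a in sys.argv[2:]:
    x,y,*rest=[float(v) for v in a.split(",")]
    for z,r in zip(rest[::2],rest[1::2]):
        cv2.polylines(im,[np.int32(proj(c,circ(x,y,z,r))*8)],False,(0,0,255),1,cv2.LINE_AA,3)
cv2.imwrite(f"pics/{tag}_ov.png",im)
E
python3 wr.py w1; python3 ovw.py w1 633,-73,79,30,113,8.5; python3 go.py
```

```text
t 1.53 tcp [627.  -74.7 227.4] rot [-9.015e+01  4.000e-02 -2.510e+01] w 85.3 F [-3.6 -6.8 -3.4] q [-7. 29. 21. 82. -0. 18.]
```

View pics/w1_ov.png

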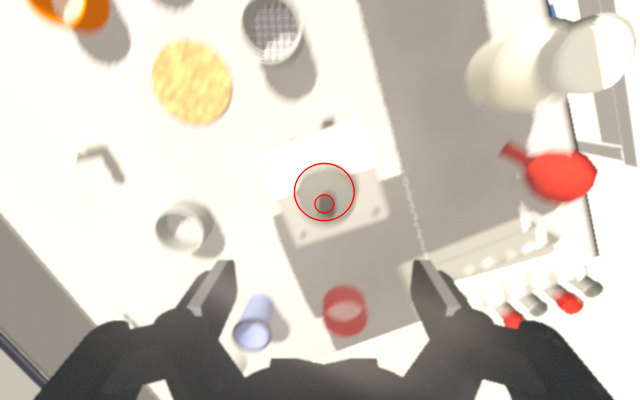

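```bash
cat > zo.py <<'E'
import sys; from h import *
# zo.py tag out half f  spec...   tiles
tag,out,half,fz=sys.argv[1],sys.argv[2],int(sys.argv[3]),int(sys.argv[4]); f=np.load(f"pics/{tag}.npz"); c=(f["K"],f["R"],f["t"]); im=cv2.imread(f"pics/{tag}_raw.png")
im=cv2.convertScaleAbs(im,alpha=1/1.6*1.1,beta=-5); T=[]
cols=[(0,0,255),(0,255,0),(255,0,0)]
for a in sys.argv[5:]:
    x,y,*r=[float(v) for v in a.split(",")]
    s=[(circ(x,y,z,q),cols[i%3]) for i,(z,q) in enumerate(zip(r[::2],r[1::2]))]
    k=crop(im,c,proj(c,[x,y,r[0]])[0],half,fz,s,None); T.append(cv2.copyMakeBorder(k,0,2*half*fz-k.shape[0],0,2*half*fz-k.shape[1],0))
cv2.imwrite(f"pics/{out}.png",np.hstack(T))
E
python3 zo.py w1 z1 42 4 633,-73,79,30,113,8.5 613,-252,42,30,8,30 ; python3 zo.py w1 z1b 50 4  470,-163,4,45  472,-52,52,30,8,30; python3 go.py
```

```text
t 1.53 tcp [627.  -74.7 227.4] rot [-9.015e+01  4.000e-02 -2.510e+01] w 85.3 F [-3.6 -6.8 -3.4] q [-7. 29. 21. 82. -0. 18.]
```

View pics/z1.png

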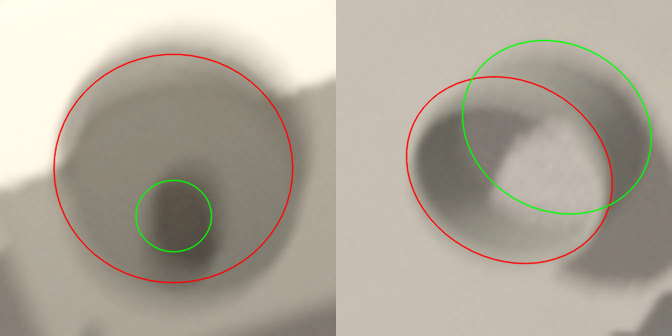

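View pics/z1b.png

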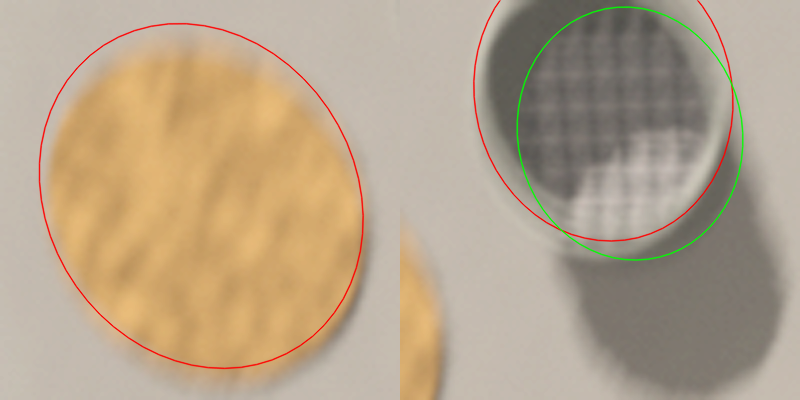

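```bash
python3 wr.py w2; python3 go.py
python3 zo.py w2 z2 42 4 633,-73,79,30,113,8.5 613,-252,42,30,8,30 ; python3 zo.py w2 z2b 50 4  470,-163,4,45  472,-52,52,30,8,30
```

```text
t 1.58 tcp [625.2 -72.  227.5] rot [-90.11   0.11 -25.15] w 85.3 F [-0.4  0.3 -0.6] q [-7. 29. 21. 82. -0. 19.]
```

View pics/z2.png

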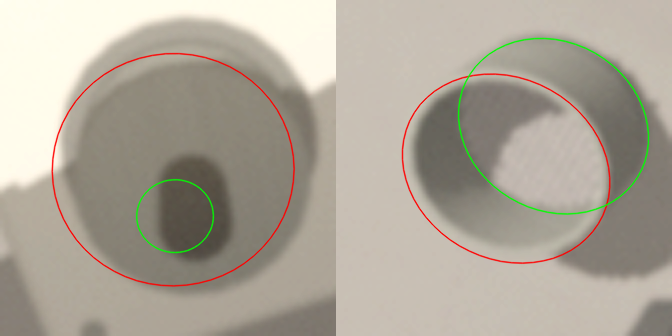

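View pics/z2b.png

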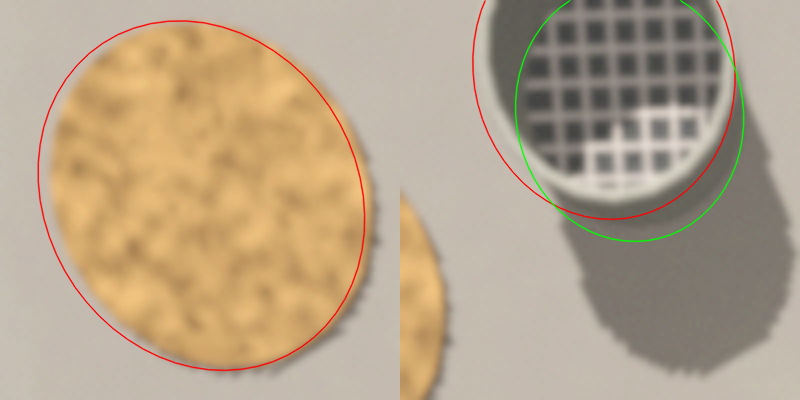

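```bash
python3 go.py 636.5,-69,150
```

```text
t 1.58 tcp [625.2 -72.  227.5] rot [-90.11   0.11 -25.15] w 85.3 F [-0.4  0.3 -0.6] q [-7. 29. 21. 82. -0. 19.]
636.5,-69,150 -> [0.0091 0.0775 0.0076] [ 0.11 -0.15 -0.11] n 1.9
```

Request:
arm_command(rows="0.009 0.03 0.0076 0.1 -0.15 -0.1;0.009 0.06 0.0076 0.1 -0.15 -0.1;0.009 0.0775 0.0076 0.1 -0.15 -0.1;0.009 0.0775 0.0076 0.1 -0.15 -0.1;0.009 0.0775 0.0076 0.1 -0.15 -0.1;0.009 0.0775 0.0076 0.1 -0.15 -0.1")

```text
time_s: 2.08
tcp_pos: [636.9, -68.8, 151.7]
eef_rot: [-90.0, -0.1, -25.0]
wrist_force: [0.7, 0.1, -0.5]
width: 85.4
```

```bash
python3 wr.py w3; python3 go.py 636.5,-69,86
python3 zo.py w3 z3 80 4 636.5,-69,79,30,113,8.5
```

```text
t 2.13 tcp [637.2 -68.9 151.9] rot [-89.97  -0.12 -24.98] w 85.3 F [-0.5  0.   0.1] q [-6. 30. 13. 72. -0. 19.]
636.5,-69,86 -> [-0.0007  0.0659 -0.0004] [-0.03  0.02  0.12] n 1.6
```

View pics/z3.png

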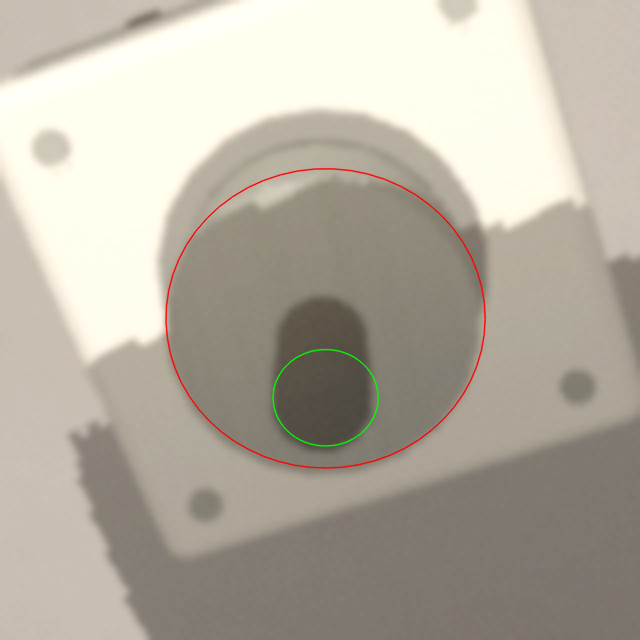

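Request:
arm_command(rows="-0.0005 0.03 -0.0005 0 0 0.1;-0.0005 0.05 -0.0005 0 0 0.1;-0.0005 0.066 -0.0005 0 0 0.1;-0.0005 0.066 -0.0005 0 0 0.1;-0.0005 0.066 -0.0005 0 0 0.1;-0.0005 0.066 -0.0005 0 0 0.1")

```text
time_s: 2.63
tcp_pos: [637.6, -69.2, 88.0]
eef_rot: [-89.9, -0.2, -25.0]
wrist_force: [0.9, -0.7, 0.5]
width: 85.5
```

Request:
arm_command(rows="0 0 0 0 0 0;0 0 0 0 0 0;0 0 0 0 0 0;0 0 0 0 0 0;0 0 0 0 0 0;0 0 0 0 0 0", jaw=-1, grip_force=50)

```text
time_s: 3.13
tcp_pos: [637.7, -69.2, 88.2]
eef_rot: [-89.9, -0.2, -25.0]
wrist_force: [-2.9, 0.8, 5.5]
width: 15.2
```

Request:
arm_command(rows="0 0 0 0 0 0;0 0 0 0 0 0;0 0 0 0 0 0;0 0 0 0 0 0;0 0 0 0 0 0;0 0 0 0 0 0")

```text
time_s: 3.63
tcp_pos: [637.7, -69.2, 88.2]
eef_rot: [-89.9, -0.2, -25.0]
wrist_force: [-0.7, -0.4, 2.8]
width: 15.1
```

```bash
python3 go.py 636.5,-69,120
```

```text
t 3.63 tcp [637.7 -69.2  88.2] rot [-89.92  -0.17 -24.98] w 15.1 F [-0.7 -0.4  2.8] q [-6. 32.  6. 64.  0. 19.]
636.5,-69,120 -> [-0.001  -0.0318 -0.0003] [-0.08  0.02  0.17] n 0.8
```

Request:
arm_command(rows="0 -0.02 0 0 0 0;0 -0.04 0 0 0 0;0 -0.06 0 0 0 0;0 -0.06 0 0 0 0")

```text
time_s: 3.97
tcp_pos: [639.1, -69.4, 152.0]
eef_rot: [-89.8, -0.4, -25.0]
wrist_force: [1.4, -0.6, 0.1]
width: 15.4
```

```bash
python3 go.py 471,-160,120
```

```text
t 3.97 tcp [639.1 -69.4 152. ] rot [-89.82  -0.43 -24.98] w 15.4 F [ 1.4 -0.6  0.1] q [-6. 30. 13. 72.  0. 19.]
471,-160,120 -> [-0.1143  0.0307 -0.1532] [-0.18  0.02  0.43] n 4.6
```

Request:
arm_command(rows="-0.114 0.03 -0.153 -0.2 0 0.4;-0.114 0.03 -0.153 -0.2 0 0.4;-0.114 0.03 -0.153 -0.2 0 0.4;-0.114 0.03 -0.153 -0.2 0 0.4;-0.114 0.03 -0.153 -0.2 0 0.4;-0.114 0.03 -0.153 -0.2 0 0.4;-0.114 0.03 -0.153 -0.2 0 0.4;-0.114 0.03 -0.153 -0.2 0 0.4")

```text
time_s: 4.63
tcp_pos: [471.8, -159.9, 120.7]
eef_rot: [-90.0, -0.1, -25.0]
wrist_force: [0.2, -0.4, 0.2]
width: 15.2
```

```bash
python3 wr.py w4; python3 go.py 471,-160,27
python3 ovw.py w4 471,-160,4,45 
```

```text
t 4.68 tcp [ 472.1 -159.7  120.7] rot [-9.001e+01 -5.000e-02 -2.496e+01] w 14.8 F [ 0.2  0.2 -1.7] q [-19.  15. -15.  60.  -0.   6.]
471,-160,27 -> [-0.001   0.0937 -0.0007] [0.01 0.04 0.05] n 2.2
```

View pics/w4_ov.png

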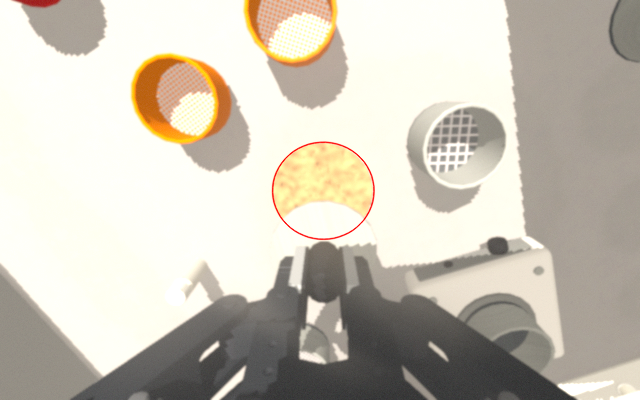

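Request:
arm_command(rows="-0.001 0.035 -0.0007 0 0 0;-0.001 0.07 -0.0007 0 0 0;-0.001 0.085 -0.0007 0 0 0;-0.001 0.09 -0.0007 0 0 0;-0.001 0.093 -0.0007 0 0 0;-0.001 0.095 -0.0007 0 0 0;-0.001 0.096 -0.0007 0 0 0;-0.001 0.096 -0.0007 0 0 0")

```text
time_s: 5.35
tcp_pos: [471.8, -160.1, 25.5]
eef_rot: [-90.0, -0.1, -24.9]
wrist_force: [-0.5, -0.7, -1.2]
width: 15.2
```

```bash
python3 go.py
```

```text
t 5.35 tcp [ 471.8 -160.1   25.5] rot [-90.    -0.14 -24.95] w 15.2 F [-0.5 -0.7 -1.2] q [-19.  20. -23.  47.  -0.   6.]
```

Request:
arm_command(rows="0 0.001 0 0 0 0;0 0.0015 0 0 0 0;0 0.0015 0 0 0 0")

```text
time_s: 5.6
tcp_pos: [472.6, -160.4, 25.2]
eef_rot: [-90.0, -0.3, -24.9]
wrist_force: [-2.8, 1.4, 12.3]
width: 14.9
```

Request:
arm_command(rows="0 0 0 0 0 0;0 0 0 0 0 0;0 0 0 0 0 0;0 0 0 0 0 0;0 0 0 0 0 0;0 0 0 0 0 0", jaw=1)

```text
time_s: 6.1
tcp_pos: [472.6, -160.4, 25.2]
eef_rot: [-90.0, -0.3, -25.0]
wrist_force: [-0.2, 0.5, 0.2]
width: 84.7
```

Request:
arm_command(rows="0 -0.03 0 0 0 0;0 -0.06 0 0 0 0;0 -0.1 0 0 0 0;0 -0.14 0 0 0 0;0 -0.14 0 0 0 0;0 -0.14 0 0 0 0")

```text
time_s: 6.6
tcp_pos: [473.3, -160.6, 167.2]
eef_rot: [-90.0, -0.5, -25.0]
wrist_force: [0.1, 0.3, -0.1]
width: 85.3
```

```bash
python3 wr.py w5; python3 ovw.py w5 471,-160,16,30,4,45 613.5,-250,42,30,8,30 636.5,-69,75,30 472,-52,52,30; python3 go.py 614,-250,150
```

```text
t 6.65 tcp [ 472.4 -160.3  165.5] rot [-89.98  -0.32 -24.95] w 85.3 F [ 0.1  0.4 -0.2] q [-19.  13. -11.  66.  -0.   6.]
614,-250,150 -> [ 0.1662  0.0164 -0.0216] [-0.02  0.05  0.32] n 4.0
```

View pics/w5_ov.png

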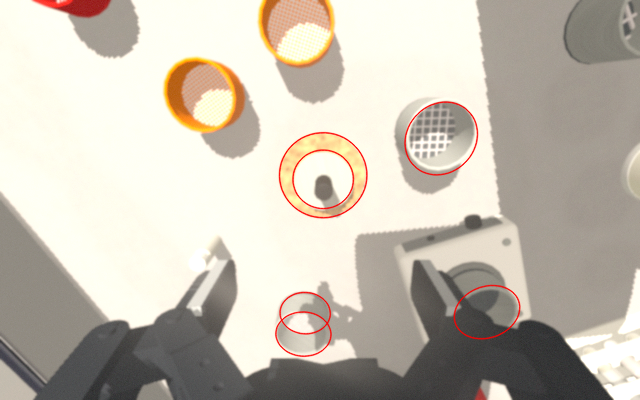

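Request:
arm_command(rows="0.166 0.016 -0.0216 0 0 0.3;0.166 0.016 -0.0216 0 0 0.3;0.166 0.016 -0.0216 0 0 0.3;0.166 0.016 -0.0216 0 0 0.3;0.166 0.016 -0.0216 0 0 0.3;0.166 0.016 -0.0216 0 0 0.3;0.166 0.016 -0.0216 0 0 0.3")

```text
time_s: 7.23
tcp_pos: [612.8, -249.5, 148.5]
eef_rot: [-90.0, 0.2, -25.0]
wrist_force: [0.1, 0.1, 0.8]
width: 85.2
```

```bash
python3 wr.py w6; python3 zo.py w6 z6 70 5 614,-250,42,30,8,30,42,27;python3 go.py 614,-250,30
```

```text
t 7.28 tcp [ 612.7 -249.3  149.7] rot [-89.98   0.09 -24.94] w 85.4 F [-0.1  0.1 -0.3] q [-22.  33.  17.  74.   0.   3.]
614,-250,30 -> [ 0.0016  0.1197 -0.0002] [-0.02  0.06 -0.09] n 2.9
```

View pics/z6.png

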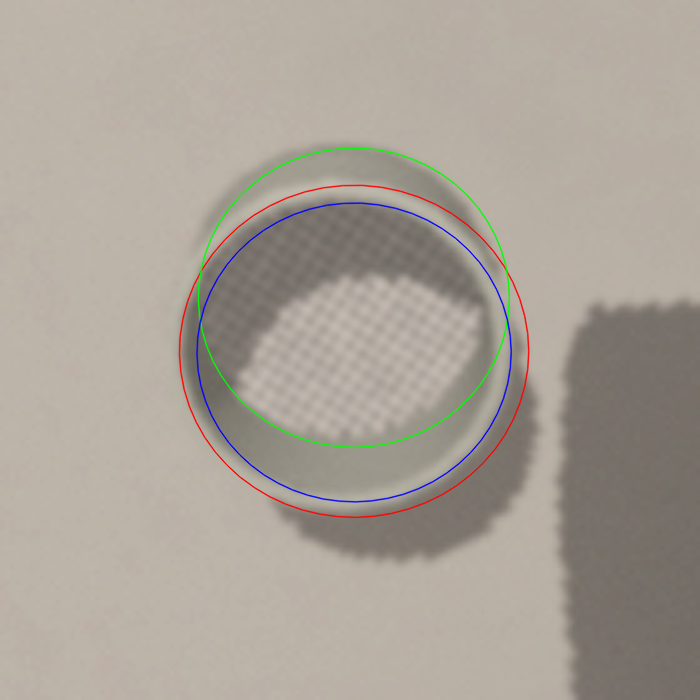

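Request:
arm_command(rows="0.001 0.04 -0.001 0 0 0;0.001 0.08 -0.001 0 0 0;0.001 0.115 -0.001 0 0 0;0.001 0.135 -0.001 0 0 0;0.001 0.144 -0.001 0 0 0;0.001 0.144 -0.001 0 0 0;0.001 0.144 -0.001 0 0 0")

```text
time_s: 7.87
tcp_pos: [613.2, -250.3, 7.3]
eef_rot: [-90.0, 0.0, -24.9]
wrist_force: [0.3, -0.5, 0.8]
width: 85.1
```

Request:
arm_command(rows="0 0 0 0 0 0;0 0 0 0 0 0;0 0 0 0 0 0;0 0 0 0 0 0;0 0 0 0 0 0;0 0 0 0 0 0", jaw=-1, grip_force=40)

```text
time_s: 8.37
tcp_pos: [614.4, -250.9, 10.0]
eef_rot: [-90.0, -0.2, -24.9]
wrist_force: [-5.5, 1.3, 16.9]
width: 59.9
```

```bash
python3 go.py
```

```text
t 8.37 tcp [ 614.4 -250.9   10. ] rot [-89.97  -0.19 -24.93] w 59.9 F [-5.5  1.3 16.9] q [-22.  38.   4.  56.   0.   3.]
```

Request:
arm_command(rows="0 -0.01 0 0 0 0;0 -0.03 0 0 0 0;0 -0.06 0 0 0 0;0 -0.1 0 0 0 0;0 -0.13 0 0 0 0;0 -0.13 0 0 0 0")

```text
time_s: 8.87
tcp_pos: [616.8, -251.9, 148.3]
eef_rot: [-89.9, -0.8, -24.9]
wrist_force: [0.3, 0.7, -0.6]
width: 59.7
```

```bash
python3 wr.py w7; cp pics/w7_raw.png pics/w7_v.png; python3 go.py 636.5,-69,140
```

```text
t 8.92 tcp [ 616.1 -251.6  145. ] rot [-89.95  -0.62 -24.93] w 59.9 F [ 0.6 -0.1 -2.3] q [-22.  33.  16.  73.   0.   3.]
636.5,-69,140 -> [-0.0585  0.0045  0.1742] [-0.05  0.07  0.62] n 4.4
```

View pics/w7_v.png

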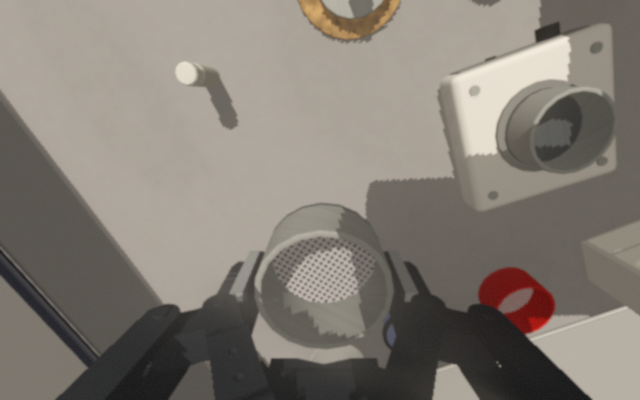

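```bash
python3 zo.py w7 z7 80 5 616.1,-251.6,177,30,177,27,143,30; python3 ovw.py w7 636.5,-69,75,30,75,27 
```

```text
(no output)
```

View pics/z7.png

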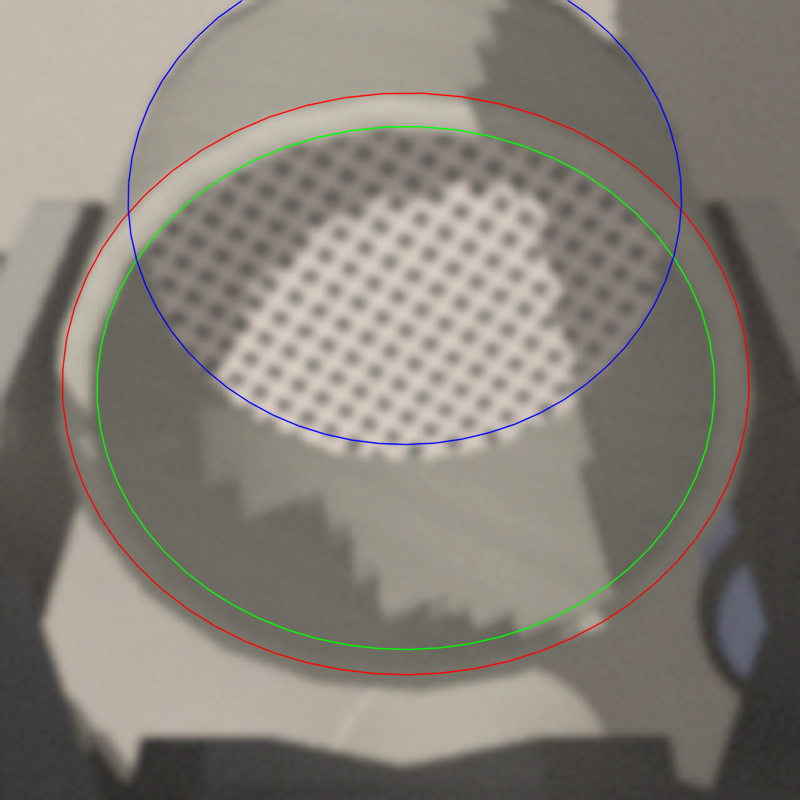

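View pics/w7_ov.png

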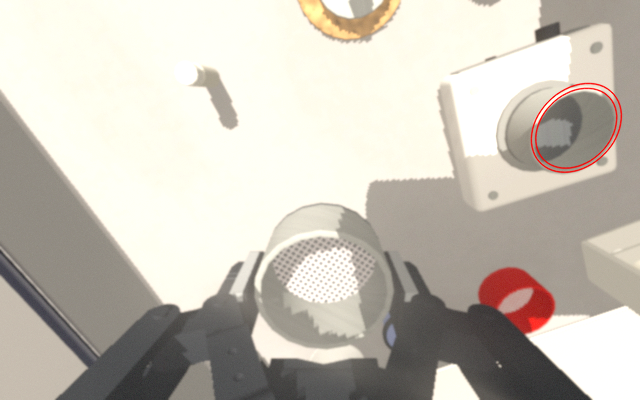

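Request:
arm_command(rows="-0.0585 0.0045 0.174 0 0 0.6;-0.0585 0.0045 0.174 0 0 0.6;-0.0585 0.0045 0.174 0 0 0.6;-0.0585 0.0045 0.174 0 0 0.6;-0.0585 0.0045 0.174 0 0 0.6;-0.0585 0.0045 0.174 0 0 0.6;-0.0585 0.0045 0.174 0 0 0.6;-0.0585 0.0045 0.174 0 0 0.6")

```text
time_s: 9.58
tcp_pos: [636.1, -69.6, 139.8]
eef_rot: [-90.0, -0.0, -24.9]
wrist_force: [-0.2, -0.1, -0.7]
width: 59.7
```

```bash
python3 wr.py w8; python3 wr.py w8; python3 go.py 636.5,-69,84; python3 ovw.py w8 636.5,-69,75,30,75,27
```

```text
t 9.68 tcp [636.2 -70.3 139.9] rot [-8.997e+01 -1.000e-02 -2.501e+01] w 59.6 F [-0.5 -0.9 -1.1] q [-6. 31. 11. 71.  0. 19.]
636.5,-69,84 -> [-0.0002  0.0559  0.0013] [-0.03 -0.01  0.01] n 1.3
```

View pics/w8_ov.png

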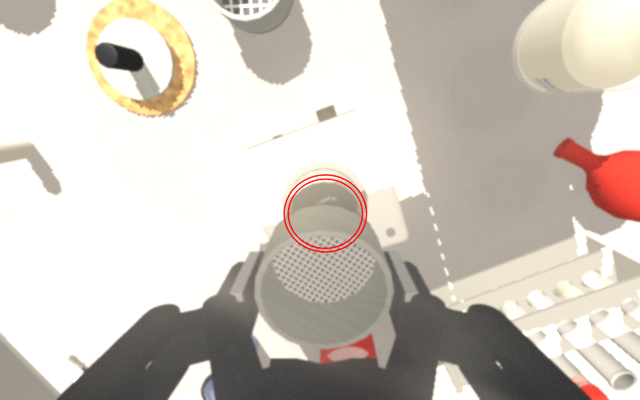

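Aligned with the pan rim. Lower in small steps until seated (expected TCP z 77).

Request:
arm_command(rows="0 0.03 0.0013 0 0 0;0 0.045 0.0013 0 0 0;0 0.052 0.0013 0 0 0;0 0.056 0.0013 0 0 0;0 0.059 0.0013 0 0 0;0 0.0615 0.0013 0 0 0;0 0.063 0.0013 0 0 0;0 0.063 0.0013 0 0 0")

```text
time_s: 10.35
tcp_pos: [637.6, -69.4, 77.6]
eef_rot: [-90.0, -0.1, -25.0]
wrist_force: [3.2, -2.7, -0.9]
width: 59.7
```

```bash
python3 go.py 636.5,-69,76
```

```text
t 10.35 tcp [637.6 -69.4  77.6] rot [-89.95  -0.12 -25.02] w 59.7 F [ 3.2 -2.7 -0.9] q [-6. 32.  5. 63.  0. 19.]
636.5,-69,76 -> [-0.0012  0.0016 -0.0001] [-0.05 -0.02  0.12] n 0.0
```

Request:
arm_command(rows="-0.0005 0.001 0 0 0 0;-0.0005 0.002 0 0 0 0;-0.0005 0.002 0 0 0 0")

```text
time_s: 10.6
tcp_pos: [637.8, -69.5, 77.0]
eef_rot: [-89.9, -0.2, -25.0]
wrist_force: [0.7, -3.1, 10.6]
width: 59.5
```

Contact at 77.0, as predicted for a full seat. Release.

Request:
arm_command(rows="0 0 0 0 0 0;0 0 0 0 0 0;0 0 0 0 0 0;0 0 0 0 0 0;0 0 0 0 0 0", jaw=1)

```text
time_s: 11.02
tcp_pos: [637.7, -69.4, 76.8]
eef_rot: [-89.9, -0.2, -25.0]
wrist_force: [-0.2, 0.1, 0.1]
width: 85.5
```

Request:
arm_command(rows="0 -0.02 0 0 0 0;0 -0.05 0 0 0 0;0 -0.09 0 0 0 0;0 -0.11 0 0 0 0;0 -0.11 0 0 0 0;0 -0.11 0 0 0 0")

```text
time_s: 11.52
tcp_pos: [637.9, -69.3, 188.0]
eef_rot: [-89.9, -0.3, -25.0]
wrist_force: [0.2, -0.7, -0.7]
width: 85.1
```

```bash
python3 wr.py w9; python3 wr.py w9;python3 zo.py w9 z9 70 5 636.5,-69,109,30,75,30,109,27; python3 ovw.py w9 472,-52,52,30; python3 go.py 472,-50,160
```

```text
t 11.62 tcp [636.8 -69.3 185.9] rot [-89.96  -0.15 -25.02] w 85.6 F [ 0.6 -1.3 -1.2] q [-6. 30. 17. 77. -0. 19.]
472,-50,160 -> [-0.1576  0.0254 -0.0523] [-0.04 -0.02  0.15] n 4.0
```

View pics/z9.png

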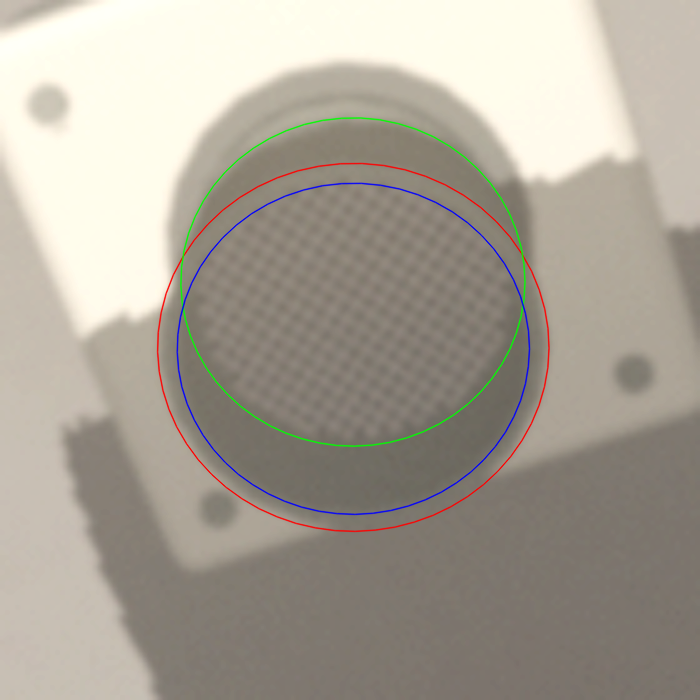

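View pics/w9_ov.png

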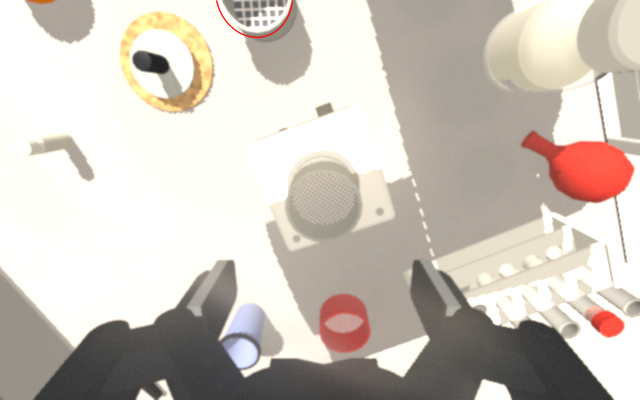

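Fine sieve seated and level in the pan (rim matches the predicted ring at 109 mm). Next, the medium sieve.

Request:
arm_command(rows="-0.1576 0.025 -0.052 0 0 0.1;-0.1576 0.025 -0.052 0 0 0.1;-0.1576 0.025 -0.052 0 0 0.1;-0.1576 0.025 -0.052 0 0 0.1;-0.1576 0.025 -0.052 0 0 0.1;-0.1576 0.025 -0.052 0 0 0.1;-0.1576 0.025 -0.052 0 0 0.1;-0.1576 0.025 -0.052 0 0 0.1")

```text
time_s: 12.28
tcp_pos: [472.9, -49.8, 160.3]
eef_rot: [-90.0, -0.1, -25.0]
wrist_force: [0.9, 0.4, -1.1]
width: 85.5
```

```bash
python3 wr.py w10; python3 wr.py w10;python3 zo.py w10 z10 70 5 472,-51,52,30,8,30,52,27;  python3 go.py 472,-51,15
```

```text
t 12.38 tcp [473.1 -49.8 160.2] rot [-8.995e+01 -5.000e-02 -2.502e+01] w 85.2 F [ 0.1  0.8 -1.2] q [ -6.  11. -14.  65.   0.  19.]
472,-51,15 -> [-0.0006  0.1452 -0.0017] [-0.05 -0.02  0.05] n 3.5
```

View pics/z10.png

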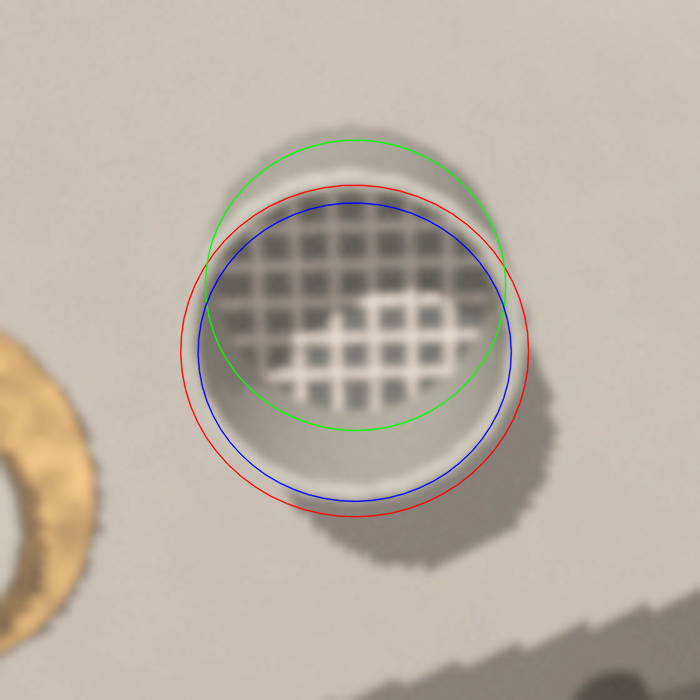

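Request:
arm_command(rows="-0.0024 0.04 -0.0017 0 0 0;-0.0024 0.08 -0.0017 0 0 0;-0.0024 0.115 -0.0017 0 0 0;-0.0024 0.135 -0.0017 0 0 0;-0.0024 0.145 -0.0017 0 0 0;-0.0024 0.145 -0.0017 0 0 0;-0.0024 0.145 -0.0017 0 0 0")

```text
time_s: 12.97
tcp_pos: [470.7, -50.3, 15.0]
eef_rot: [-90.0, -0.0, -25.0]
wrist_force: [0.6, -0.0, 0.2]
width: 85.3
```

Request:
arm_command(rows="0 0 0 0 0 0;0 0 0 0 0 0;0 0 0 0 0 0;0 0 0 0 0 0;0 0 0 0 0 0;0 0 0 0 0 0", jaw=-1)

```text
time_s: 13.47
tcp_pos: [471.8, -50.4, 16.2]
eef_rot: [-89.9, -0.1, -25.0]
wrist_force: [-0.8, -0.3, 6.6]
width: 58.1
```

Request:
arm_command(rows="0 -0.01 0 0 0 0;0 -0.04 0 0 0 0;0 -0.08 0 0 0 0;0 -0.12 0 0 0 0;0 -0.145 0 0 0 0;0 -0.145 0 0 0 0;0 -0.145 0 0 0 0")

```text
time_s: 14.05
tcp_pos: [472.5, -50.6, 163.0]
eef_rot: [-89.9, -0.3, -25.0]
wrist_force: [-0.1, 0.9, -1.8]
width: 58.0
```

```bash
python3 wr.py w11; python3 wr.py w11; python3 go.py 636.5,-69,170; 
```

```text
t 14.15 tcp [471.  -50.4 160.7] rot [-89.94  -0.1  -25.02] w 58.1 F [-0.5  0.2 -2.1] q [ -6.  10. -14.  65.   0.  19.]
636.5,-69,170 -> [ 0.1578 -0.009   0.0532] [-0.06 -0.02  0.1 ] n 4.0
```

```bash
python3 zo.py w11 z11 80 5 471,-50.4,196.5,30,196.5,27,152.5,30
```

```text
(no output)
```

View pics/z11.png

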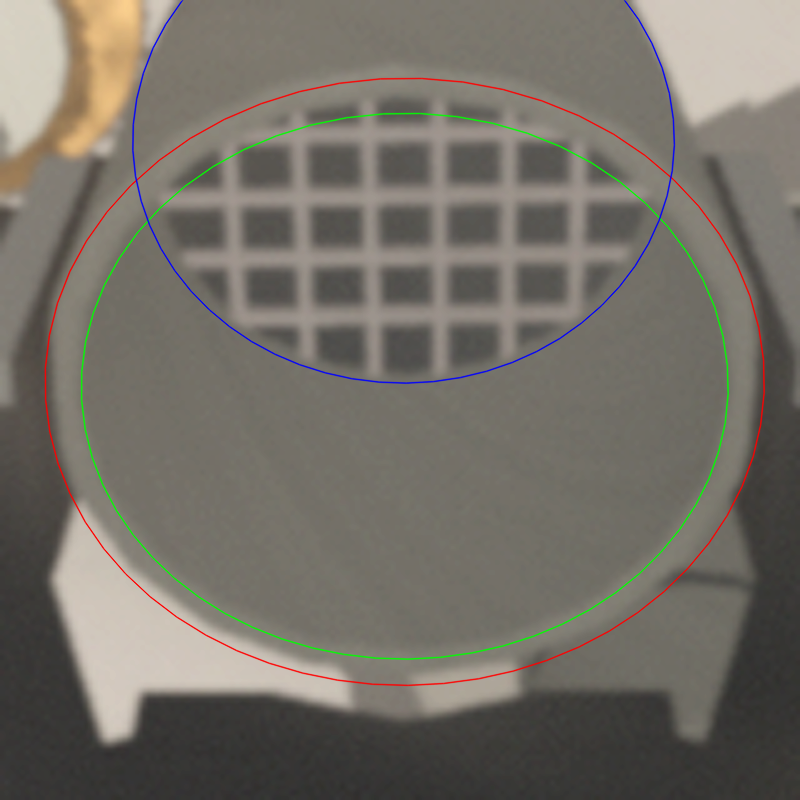

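Request:
arm_command(rows="0.02 -0.009 0.01 0 0 0;0.1586 -0.009 0.0532 0 0 0;0.1586 -0.009 0.0532 0 0 0;0.1586 -0.009 0.0532 0 0 0;0.1586 -0.009 0.0532 0 0 0;0.1586 -0.009 0.0532 0 0 0;0.1586 -0.009 0.0532 0 0 0;0.1586 -0.009 0.0532 0 0 0")

```text
time_s: 14.82
tcp_pos: [636.2, -69.2, 168.7]
eef_rot: [-90.0, 0.0, -25.0]
wrist_force: [0.5, 0.3, -2.3]
width: 57.7
```

```bash
python3 wr.py w12; python3 wr.py w12; python3 go.py 637.2,-69.3,120; python3 ovw.py w12 636.5,-69,109,30,109,27
```

```text
t 14.92 tcp [636.2 -69.2 169.8] rot [-8.996e+01 -5.000e-02 -2.502e+01] w 57.6 F [-0.1  0.6 -1.2] q [-6. 30. 15. 75.  0. 19.]
637.2,-69.3,120 -> [0.0009 0.0498 0.0003] [-0.04 -0.02  0.05] n 1.2
```

View pics/w12_ov.png

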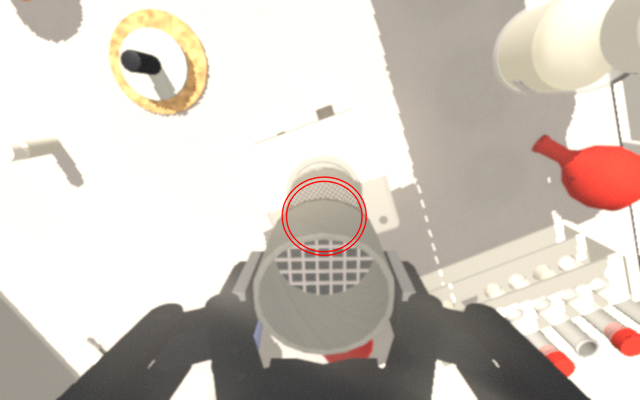

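The medium sieve hangs over the fine one; its ring at (324,216) lines up. Lowering.

```bash
python3 go.py 637.2,-69.3,121
```

```text
t 14.92 tcp [636.2 -69.2 169.8] rot [-8.996e+01 -5.000e-02 -2.502e+01] w 57.6 F [-0.1  0.6 -1.2] q [-6. 30. 15. 75.  0. 19.]
637.2,-69.3,121 -> [0.0009 0.0488 0.0003] [-0.04 -0.02  0.05] n 1.2
```

Request:
arm_command(rows="0.0005 0.02 0.0003 0 0 0;0.0005 0.032 0.0003 0 0 0;0.0005 0.038 0.0003 0 0 0;0.0005 0.042 0.0003 0 0 0;0.0005 0.045 0.0003 0 0 0;0.0005 0.047 0.0003 0 0 0;0.0005 0.049 0.0003 0 0 0;0.0005 0.049 0.0003 0 0 0")

```text
time_s: 15.58
tcp_pos: [636.9, -69.1, 120.9]
eef_rot: [-90.0, -0.1, -25.0]
wrist_force: [-0.1, 0.2, -0.3]
width: 57.8
```

Request:
arm_command(rows="0 0.001 0 0 0 0;0 0.002 0 0 0 0;0 0.002 0 0 0 0")

```text
time_s: 15.83
tcp_pos: [636.9, -69.1, 118.9]
eef_rot: [-90.0, -0.1, -25.0]
wrist_force: [0.7, 0.2, -2.2]
width: 58.0
```

Request:
arm_command(rows="0 0.001 0 0 0 0;0 0.002 0 0 0 0;0 0.0025 0 0 0 0;0 0.0025 0 0 0 0")

```text
time_s: 16.17
tcp_pos: [637.2, -69.2, 117.2]
eef_rot: [-89.9, -0.1, -25.0]
wrist_force: [-2.9, 0.1, 8.7]
width: 57.7
```

Contact at 117.2 (predicted 117.2). Release.

Request:
arm_command(rows="0 0 0 0 0 0;0 0 0 0 0 0;0 0 0 0 0 0;0 0 0 0 0 0;0 0 0 0 0 0", jaw=1)

```text
time_s: 16.58
tcp_pos: [637.1, -69.2, 117.0]
eef_rot: [-89.9, -0.1, -25.0]
wrist_force: [0.6, 0.4, -0.1]
width: 85.5
```

Request:
arm_command(rows="0 -0.02 0 0 0 0;0 -0.05 0 0 0 0;0 -0.09 0 0 0 0;0 -0.11 0 0 0 0;0 -0.11 0 0 0 0;0 -0.11 0 0 0 0")

```text
time_s: 17.08
tcp_pos: [637.6, -69.2, 228.2]
eef_rot: [-89.9, -0.2, -25.0]
wrist_force: [0.9, -0.4, -0.4]
width: 85.5
```

```bash
python3 wr.py w13; python3 wr.py w13;python3 zo.py w13 z13 70 5 636.5,-69,153,30,109,30,153,27; python3 go.py 447,108,180
```

```text
t 17.18 tcp [636.6 -69.1 226.1] rot [-8.996e+01 -5.000e-02 -2.502e+01] w 85.3 F [ 0.  -0.5 -0.1] q [-6. 30. 23. 83.  0. 19.]
447,108,180 -> [-0.2468  0.046   0.0803] [-0.04 -0.02  0.05] n 6.3
```

View pics/z13.png

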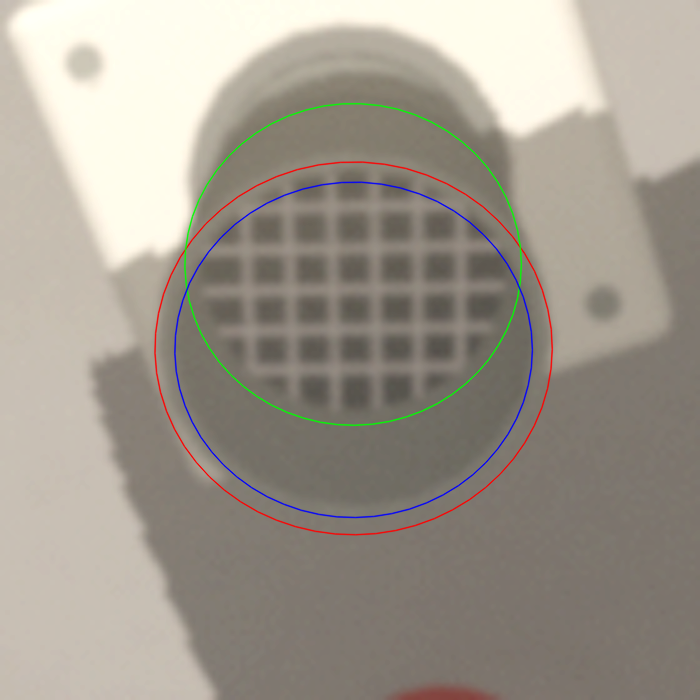

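Request:
arm_command(rows="-0.247 0.046 0.08 0 0 0;-0.247 0.046 0.08 0 0 0;-0.247 0.046 0.08 0 0 0;-0.247 0.046 0.08 0 0 0;-0.247 0.046 0.08 0 0 0;-0.247 0.046 0.08 0 0 0;-0.247 0.046 0.08 0 0 0;-0.247 0.046 0.08 0 0 0")

```text
time_s: 17.85
tcp_pos: [443.4, 109.4, 178.6]
eef_rot: [-90.0, 0.1, -24.8]
wrist_force: [0.5, -0.5, -0.1]
width: 85.3
```

```bash
python3 wr.py w14; python3 wr.py w14; python3 wr.py w14;python3 zo.py w14 z14 70 5 447,108,62,30,8,30,62,27; python3 go.py 447,108,25
```

```text
t 18.0 tcp [446.9 107.6 179.6] rot [-8.998e+01 -4.000e-02 -2.501e+01] w 85.5 F [ 0.7 -0.3 -0.1] q [ 14.   8. -14.  67.  -0.  39.]
447,108,25 -> [-0.0002  0.1546  0.0004] [-0.02 -0.01  0.04] n 3.7
```

View pics/z14.png

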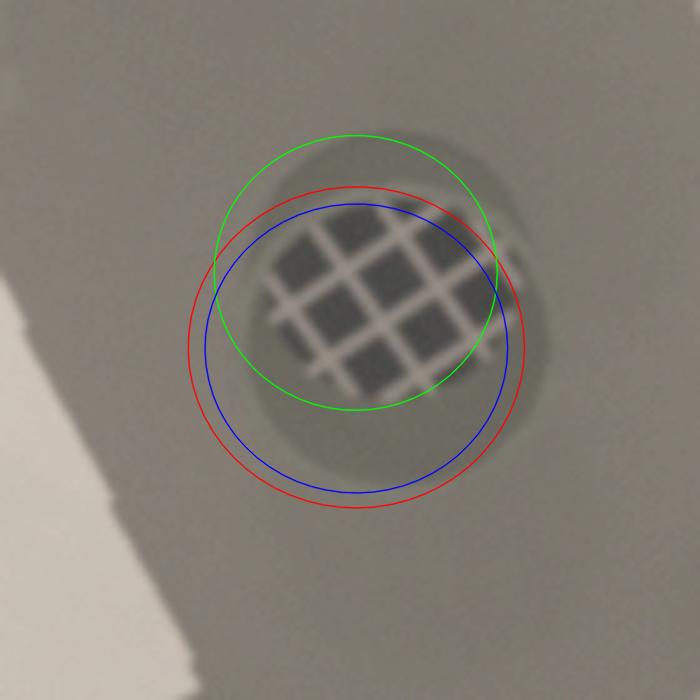

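```bash
python3 zo.py w14 z14 70 5 448.3,115.5,62,30,8,30,62,27; python3 go.py 448.3,115.5,25
```

```text
t 18.0 tcp [446.9 107.6 179.6] rot [-8.998e+01 -4.000e-02 -2.501e+01] w 85.5 F [ 0.7 -0.3 -0.1] q [ 14.   8. -14.  67.  -0.  39.]
448.3,115.5,25 -> [-0.0022  0.1546  0.0078] [-0.02 -0.01  0.04] n 3.7
```

View pics/z14.png

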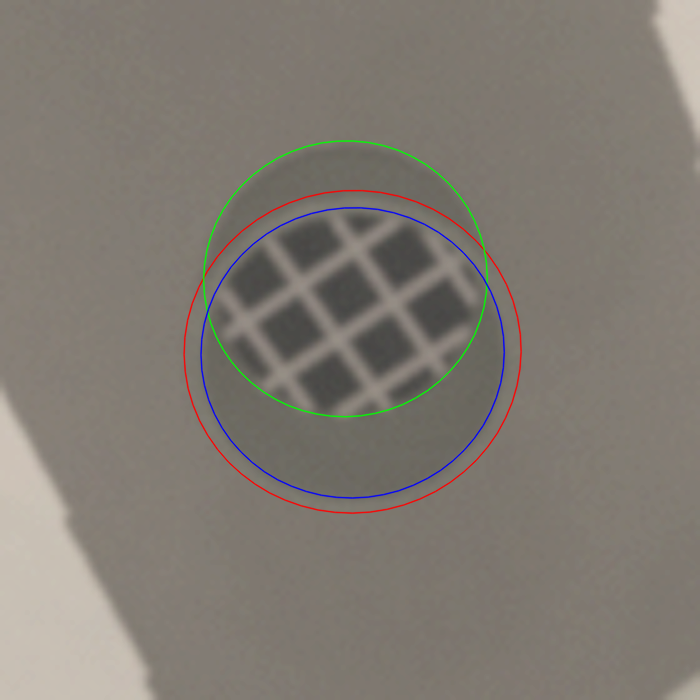

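Perfect match; the 12 mm mesh confirms it as coarse. Grasp it.

Request:
arm_command(rows="-0.002 0.03 0.0078 0 0 0;-0.002 0.07 0.0078 0 0 0;-0.002 0.11 0.0078 0 0 0;-0.002 0.14 0.0078 0 0 0;-0.002 0.154 0.0078 0 0 0;-0.002 0.154 0.0078 0 0 0;-0.002 0.154 0.0078 0 0 0")

```text
time_s: 18.58
tcp_pos: [448.7, 114.7, 25.3]
eef_rot: [-90.0, 0.0, -25.1]
wrist_force: [1.1, -0.1, 0.2]
width: 85.3
```

Request:
arm_command(rows="0 0 0 0 0 0;0 0 0 0 0 0;0 0 0 0 0 0;0 0 0 0 0 0;0 0 0 0 0 0;0 0 0 0 0 0", jaw=-1)

```text
time_s: 19.08
tcp_pos: [450.0, 114.7, 26.8]
eef_rot: [-90.0, -0.1, -25.1]
wrist_force: [-0.1, -2.5, 6.6]
width: 57.8
```

Request:
arm_command(rows="0 -0.01 0 0 0 0;0 -0.04 0 0 0 0;0 -0.08 0 0 0 0;0 -0.12 0 0 0 0;0 -0.16 0 0 0 0;0 -0.195 0 0 0 0;0 -0.195 0 0 0 0;0 -0.195 0 0 0 0")

```text
time_s: 19.75
tcp_pos: [450.9, 115.1, 224.2]
eef_rot: [-89.8, -0.3, -25.1]
wrist_force: [-0.3, 0.2, -2.8]
width: 57.6
```

```bash
python3 wr.py w15; python3 wr.py w15; python3 go.py 635.8,-68.7,222
```

```text
t 19.85 tcp [449.3 114.7 221.4] rot [-89.98  -0.1  -25.1 ] w 57.9 F [-0.4 -0.3 -2.6] q [14.  8. -9. 73. -0. 39.]
635.8,-68.7,222 -> [ 2.466e-01 -2.000e-04 -8.700e-02] [-0.02 -0.1   0.1 ] n 6.3
```

```bash
python3 zo.py w15 z15 80 5 449.3,114.7,256.6,30,256.6,27,202.6,30
```

```text
(no output)
```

View pics/z15.png

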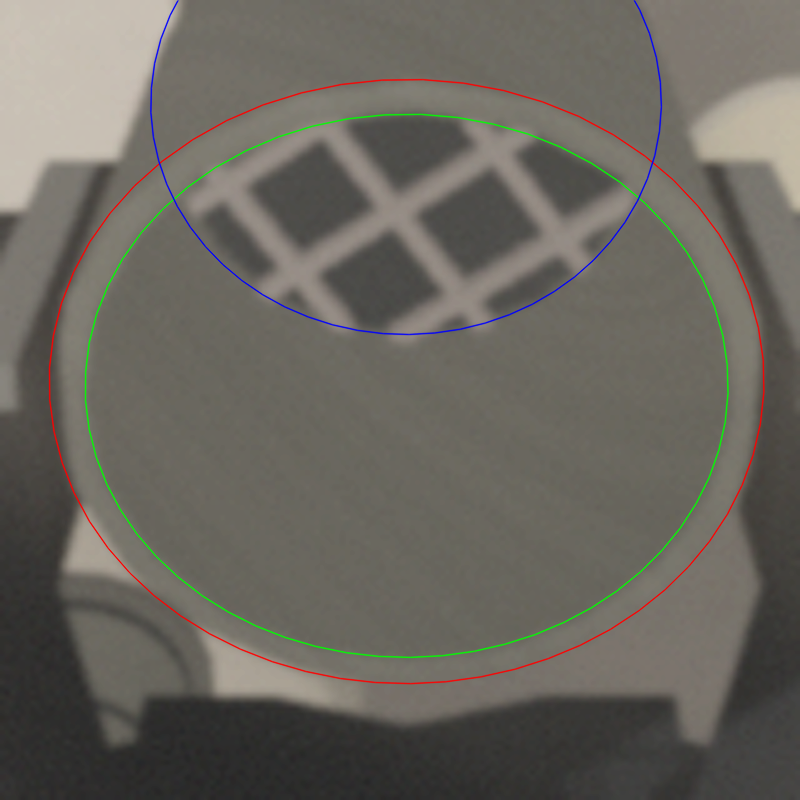

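Request:
arm_command(rows="0.2466 0 -0.087 0 0 0;0.2466 0 -0.087 0 0 0;0.2466 0 -0.087 0 0 0;0.2466 0 -0.087 0 0 0;0.2466 0 -0.087 0 0 0;0.2466 0 -0.087 0 0 0;0.2466 0 -0.087 0 0 0;0.2466 0 -0.087 0 0 0")

```text
time_s: 20.52
tcp_pos: [636.5, -71.2, 218.6]
eef_rot: [-90.1, 0.1, -25.3]
wrist_force: [-0.5, -1.0, -2.0]
width: 57.6
```

```bash
python3 wr.py w16; python3 wr.py w16; python3 wr.py w16; python3 go.py 635.8,-68.7,174; python3 ovw.py w16 635.8,-68.7,153,30,153,27
```

```text
t 20.67 tcp [635.  -68.2 220.7] rot [-9.001e+01  2.000e-02 -2.508e+01] w 57.7 F [-0.1  1.  -2.7] q [-6. 30. 22. 82. -0. 19.]
635.8,-68.7,174 -> [ 0.001   0.0467 -0.0001] [ 0.01 -0.08 -0.02] n 1.1
```

View pics/w16_ov.png

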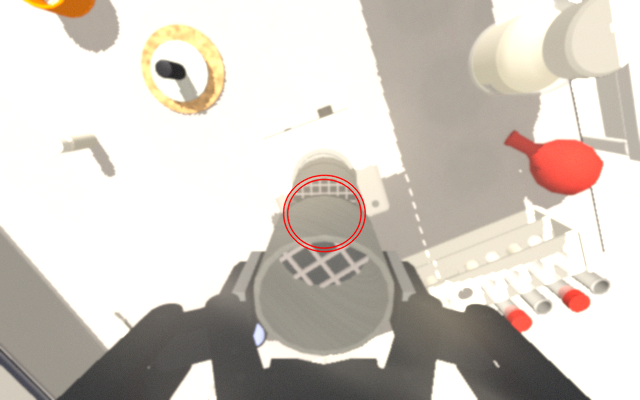

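Request:
arm_command(rows="0.0005 0.015 0 0 0 0;0.0005 0.028 0 0 0 0;0.0005 0.035 0 0 0 0;0.0005 0.04 0 0 0 0;0.0005 0.043 0 0 0 0;0.0005 0.045 0 0 0 0;0.0005 0.047 0 0 0 0;0.0005 0.047 0 0 0 0")

```text
time_s: 21.33
tcp_pos: [635.4, -68.3, 173.7]
eef_rot: [-90.0, 0.0, -25.1]
wrist_force: [0.7, 0.9, -2.8]
width: 57.8
```

Request:
arm_command(rows="0 0.001 0 0 0 0;0 0.002 0 0 0 0;0 0.003 0 0 0 0;0 0.003 0 0 0 0")

```text
time_s: 21.67
tcp_pos: [635.8, -68.4, 171.8]
eef_rot: [-90.0, -0.1, -25.1]
wrist_force: [-3.2, 0.7, 7.1]
width: 57.8
```

Contact at 171.8, exactly the predicted seat height. Release.

Request:
arm_command(rows="0 0 0 0 0 0;0 0 0 0 0 0;0 0 0 0 0 0;0 0 0 0 0 0;0 0 0 0 0 0", jaw=1)

```text
time_s: 22.08
tcp_pos: [635.8, -68.5, 171.7]
eef_rot: [-90.0, -0.1, -25.1]
wrist_force: [-0.5, -0.2, -0.6]
width: 85.3
```

Request:
arm_command(rows="0 -0.02 0 0 0 0;0 -0.05 0 0 0 0;0 -0.08 0 0 0 0;0 -0.1 0 0 0 0;0 -0.1 0 0 0 0;0 -0.1 0 0 0 0")

```text
time_s: 22.58
tcp_pos: [636.3, -68.5, 272.4]
eef_rot: [-89.9, -0.2, -25.1]
wrist_force: [-0.3, -0.1, -0.7]
width: 85.4
```

```bash
python3 wr.py w17; python3 wr.py w17;python3 wr.py w17;python3 zo.py w17 z17 70 5 635.8,-68.7,207,30,153,30,207,27; python3 go.py 471.5,-160,240 471.5,-160,100
```

```text
t 22.73 tcp [635.3 -68.4 270.4] rot [-9.002e+01  2.000e-02 -2.509e+01] w 85.2 F [-0.5  0.2 -0.4] q [-6. 30. 30. 90. -0. 19.]
471.5,-160,240 -> [-0.1095  0.0305 -0.1524] [ 0.02 -0.09 -0.02] n 4.6
471.5,-160,100 -> [-0.1094  0.1705 -0.1523] [ 0.02 -0.09 -0.02] n 6.1
```

View pics/z17.png

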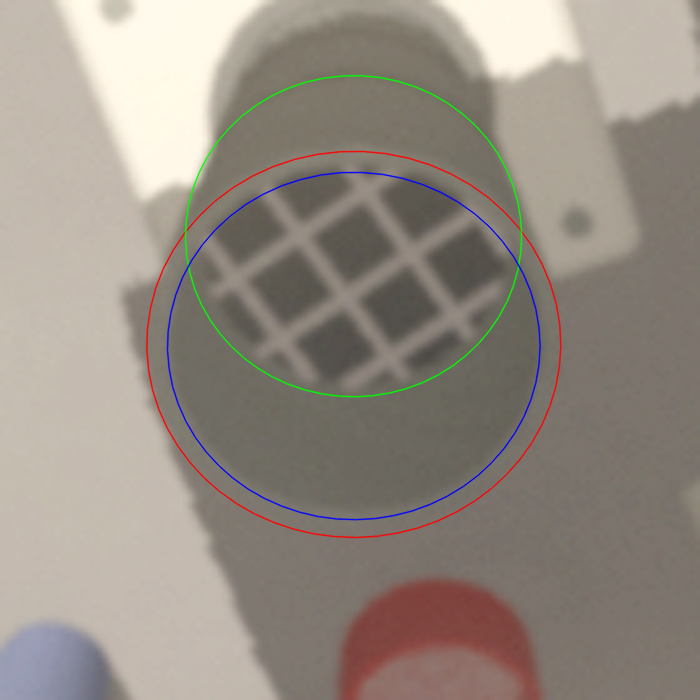

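Request:
arm_command(rows="-0.1095 0.03 -0.1523 0 -0.1 0;-0.1095 0.03 -0.1523 0 -0.1 0;-0.1095 0.03 -0.1523 0 -0.1 0;-0.1095 0.09 -0.1523 0 -0.1 0;-0.1095 0.13 -0.1523 0 -0.1 0;-0.1095 0.15 -0.1523 0 -0.1 0;-0.1095 0.15 -0.1523 0 -0.1 0;-0.1095 0.15 -0.1523 0 -0.1 0")

```text
time_s: 23.4
tcp_pos: [466.6, -159.3, 115.5]
eef_rot: [-90.1, 0.5, -25.1]
wrist_force: [-0.5, -0.1, -0.4]
width: 85.2
```

```bash
python3 wr.py w18; python3 wr.py w18;python3 wr.py w18;python3 zo.py w18 z18 70 5 471.5,-160,16,30,50,8.5,4,45; python3 go.py 471.5,-160,25
```

```text
t 23.55 tcp [ 472.2 -159.9  121.6] rot [-9.000e+01 -3.000e-02 -2.498e+01] w 85.8 F [-0.6 -1.3 -0.6] q [-19.  15. -15.  60.  -0.   6.]
471.5,-160,25 -> [-0.0007  0.0966 -0.0005] [0.   0.02 0.03] n 2.3
```

View pics/z18.png

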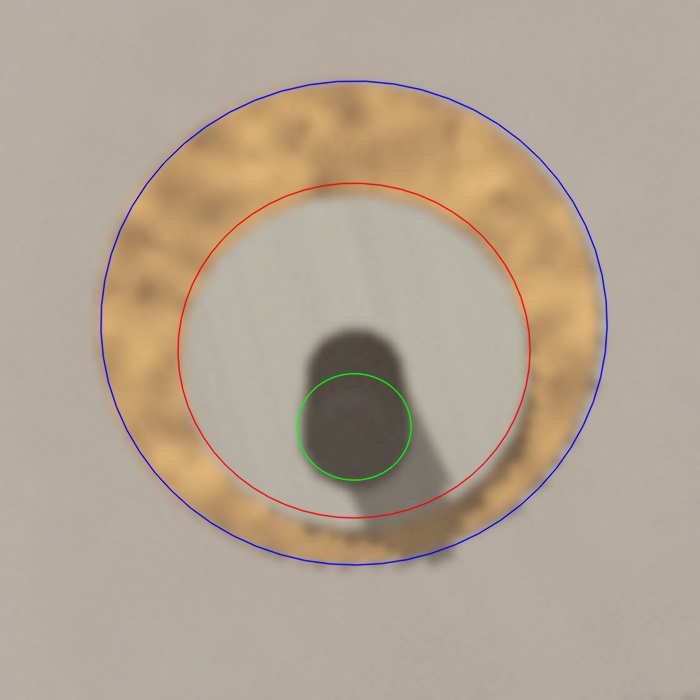

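Request:
arm_command(rows="0.0005 0.03 -0.0005 0 0 0;0.0005 0.06 -0.0005 0 0 0;0.0005 0.08 -0.0005 0 0 0;0.0005 0.092 -0.0005 0 0 0;0.0005 0.096 -0.0005 0 0 0;0.0005 0.096 -0.0005 0 0 0;0.0005 0.096 -0.0005 0 0 0")

```text
time_s: 24.13
tcp_pos: [474.0, -160.7, 27.1]
eef_rot: [-90.0, -0.1, -25.0]
wrist_force: [0.8, -0.0, 0.1]
width: 85.3
```

Request:
arm_command(rows="0 0 0 0 0 0;0 0 0 0 0 0;0 0 0 0 0 0;0 0 0 0 0 0;0 0 0 0 0 0;0 0 0 0 0 0;0 0 0 0 0 0", jaw=-1, grip_force=50)

```text
time_s: 24.72
tcp_pos: [474.0, -160.8, 27.3]
eef_rot: [-90.0, -0.2, -25.0]
wrist_force: [-2.2, -0.7, 5.6]
width: 15.1
```

Request:
arm_command(rows="0 -0.02 0 0 0 0;0 -0.06 0 0 0 0;0 -0.1 0 0 0 0;0 -0.14 0 0 0 0;0 -0.18 0 0 0 0;0 -0.22 0 0 0 0;0 -0.235 0 0 0 0;0 -0.235 0 0 0 0")

```text
time_s: 25.38
tcp_pos: [474.8, -161.1, 266.2]
eef_rot: [-90.0, -0.5, -25.0]
wrist_force: [1.1, -0.1, -0.3]
width: 15.2
```

```bash
python3 wr.py w19;python3 wr.py w19; python3 go.py 635.5,-68.6,260
```

```text
t 25.48 tcp [ 473.5 -160.6  262.1] rot [-90.    -0.18 -24.97] w 15.2 F [-0.3  0.4 -1. ] q [-19.  12.   2.  80.  -0.   6.]
635.5,-68.6,260 -> [0.108  0.0025 0.1518] [-0.    0.03  0.18] n 4.5
```

Request:
arm_command(rows="0.109 0.0025 0.1518 0 0 0.2;0.109 0.0025 0.1518 0 0 0.2;0.109 0.0025 0.1518 0 0 0.2;0.109 0.0025 0.1518 0 0 0.2;0.109 0.0025 0.1518 0 0 0.2;0.109 0.0025 0.1518 0 0 0.2;0.109 0.0025 0.1518 0 0 0.2;0.109 0.0025 0.1518 0 0 0.2")

```text
time_s: 26.15
tcp_pos: [635.7, -69.2, 258.5]
eef_rot: [-90.0, 0.1, -25.0]
wrist_force: [-0.2, -0.0, -0.8]
width: 15.2
```

```bash
python3 wr.py w20; python3 wr.py w20; python3 wr.py w20; python3 go.py 636.5,-69,225; python3 ovw.py w20 635.5,-68.6,207,30,207,27 635.5,-68.6,248.5,30
```

```text
t 26.3 tcp [635.6 -69.7 260.1] rot [-9.000e+01  3.000e-02 -2.502e+01] w 14.7 F [ 0.1 -1.  -1.1] q [-6. 30. 28. 88.  0. 19.]
636.5,-69,225 -> [0.0005 0.0351 0.001 ] [ 0.   -0.02 -0.03] n 0.8
```

View pics/w20_ov.png

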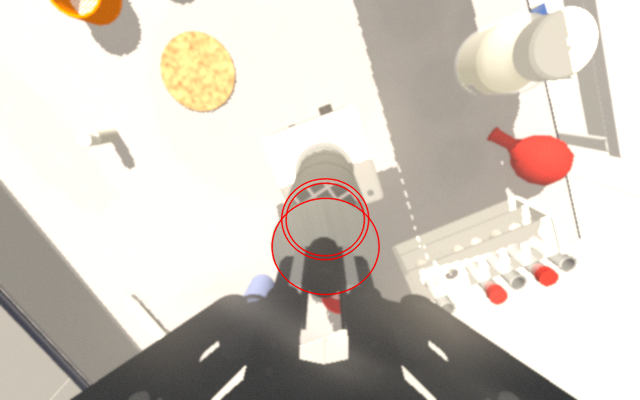

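Request:
arm_command(rows="0.0005 0.012 0.001 0 0 0;0.0005 0.02 0.001 0 0 0;0.0005 0.026 0.001 0 0 0;0.0005 0.03 0.001 0 0 0;0.0005 0.033 0.001 0 0 0;0.0005 0.035 0.001 0 0 0;0.0005 0.0365 0.001 0 0 0;0.0005 0.0365 0.001 0 0 0")

```text
time_s: 26.97
tcp_pos: [636.5, -69.0, 223.5]
eef_rot: [-90.0, 0.0, -25.0]
wrist_force: [-0.8, -0.8, -0.1]
width: 15.0
```

Request:
arm_command(rows="0 0.001 0 0 0 0;0 0.002 0 0 0 0;0 0.0025 0 0 0 0;0 0.0025 0 0 0 0")

```text
time_s: 27.3
tcp_pos: [637.0, -69.1, 222.2]
eef_rot: [-90.0, -0.1, -25.0]
wrist_force: [-1.5, -1.0, 8.5]
width: 15.1
```

Seated at 222.2 (predicted 222.3). Release and back off.

Request:
arm_command(rows="0 0 0 0 0 0;0 0 0 0 0 0;0 0 0 0 0 0;0 0 0 0 0 0;0 0 0 0 0 0;0 0 0 0 0 0", jaw=1)

```text
time_s: 27.8
tcp_pos: [637.0, -69.0, 222.1]
eef_rot: [-90.0, -0.1, -25.0]
wrist_force: [0.6, -0.1, 0.2]
width: 84.5
```

Request:
arm_command(rows="0 -0.02 0 0 0 0;0 -0.05 0 0 0 0;0 -0.08 0 0 0 0;0 -0.1 0 0 0 0;0 -0.1 0 0 0 0;0 -0.1 0 0 0 0")

```text
time_s: 28.3
tcp_pos: [637.5, -69.1, 322.8]
eef_rot: [-89.9, -0.2, -25.0]
wrist_force: [0.5, 0.3, -0.8]
width: 85.3
```

Request:
arm_command(rows="-0.18 -0.1 0 0 0 0;-0.18 -0.1 0 0 0 0;-0.18 -0.1 0 0 0 0;-0.18 -0.1 0 0 0 0;-0.18 -0.1 0 0 0 0;-0.18 -0.1 0 0 0 0;-0.18 -0.1 0 0 0 0;-0.18 -0.1 0 0 0 0")

```text
time_s: 28.97
tcp_pos: [474.1, 7.0, 421.3]
eef_rot: [-90.0, -0.1, -25.0]
wrist_force: [-0.7, -0.3, 0.1]
width: 85.7
```

```bash
python3 wr.py w21; python3 wr.py w21; python3 ovw.py w21 635.5,-68.6,211,30,245,8.5; python3 - <<'E'
from h import *
T=[]
for n,ctr in(("scene",(345,190)),("top",(330,165))):
    im=snapshot(n); cv2.imwrite(f"pics/f_{n}.png",im)
    k=im[ctr[1]-90:ctr[1]+90,ctr[0]-100:ctr[0]+100]; T.append(cv2.convertScaleAbs(cv2.resize(k,None,fx=2,fy=2,interpolation=cv2.INTER_CUBIC),alpha=1.5,beta=10))
cv2.imwrite("pics/f_both.png",np.hstack(T))
E
python3 go.py
```

```text
t 29.17 tcp [474.5   6.7 421. ] rot [-8.999e+01 -7.000e-02 -2.505e+01] w 85.4 F [-0.1  0.2 -0.4] q [  1.  13.  27. 104.  -0.  26.]
```

View pics/w21_ov.png

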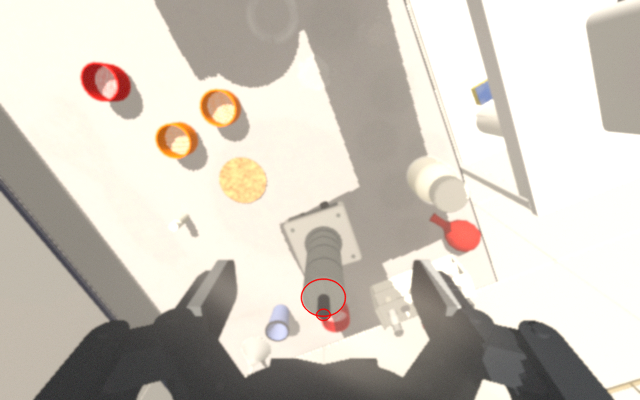

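View pics/f_both.png

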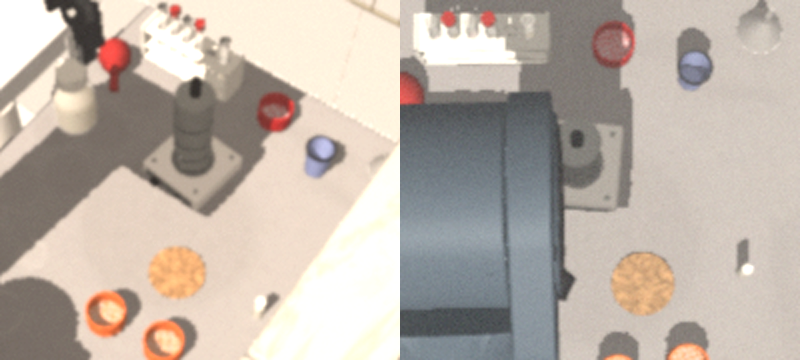

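The stack stands straight with the lid on top: rings at the seams, knob at (323,314) in the wrist picture on the predicted ring. The bottle, cup and vial are standing and the gripper is clear. Handing in.

```bash
python3 -c "
from workcell import *
print(close_job())"
```

```text
the job is handed in; nothing more can be done
None
```

The job is done and handed in at about 29 s: the lid went from the pan to the cork mat. Then the fine, medium and coarse sieves were stacked on the pan in that order, and the lid went back on top.

- **Seating:** each part met contact within about 0.2 mm of the height worked out for a full seat (TCP at 77.0, 117.2, 171.8 and 222.2 mm). The contact pushes were about 7 to 11 N.
- **Final pictures:** they show a straight stack with the lid knob where predicted. The bottle, cup and vial are still standing, and the gripper is open and clear, about 200 mm above the lid.
- **Disagreements:**
  - The first top-camera estimate of the coarse sieve was about 7 mm off. I corrected it with the wrist camera before gripping.
  - After placing, the medium sieve appeared about 1.5 mm off centre, within the roughly 2 mm play of the fit.
  - The gripper read 58 mm rather than 60 mm on the medium and coarse sieves, and 15 mm rather than 17 mm on the lid knob. All grips held without a visible slip.

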